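Lower the ratchet-held cooling fan over the board

ROBOT

A 6-joint arm with a two-finger parallel gripper is mounted at the origin on the work surface. World frame = base frame: x ahead of the robot, y to its left, z up, the work surface at z = 0. Lengths are in mm, angles in rad, forces in N, time in s.
With the tool pointing down it reaches from about 300 to 775 mm from the base axis. Payload 14.6 kg.
Tool frame: the origin (TCP) lies at the very end of the fingers, on their centre line; the grasp point (between the pads) lies 19 mm behind it (grip_point_offset is the distance from the TCP to the grasp point, in mm); z points along the fingers, y is the line along which they close (so a half turn about z gives the same grasp; the last joint's range is limited). The gripper opens to 94 mm and grips with 3 to 60 N. Pads are 16 mm wide; open, the fingers measure 119 mm over their backs; the gripper's body (75 mm by 177 mm) begins 78 mm behind the grasp point.
Start: joints at [-1.347, 0.3, 1.521, -0, 1.321, -0.067], TCP at [157.688, -526.9, 205.446] pointing down, gripper open.
Joint ranges: [-3.03, 3.03], [-0.79, 2.21], [0.23, 2.52], [-1.04, 4.18], [0, 3.07], [-2.55, 2.55]. Speed limits (rad/s): [2.22, 2.22, 2.57, 3.14, 3.14, 3.14].

INTERFACE

Orientations are given as [roll, pitch, yaw] about the fixed x, y, z axes, in that order (R = Rz(yaw) Ry(pitch) Rx(roll)).
In Python, from cell import read_state, camera, camera_info, sign_off, grip_point_offset gives the robot as it stands.
- The arm moves only by the shell command python3 -m handwheel 'ROWS' [FORCE]. ROWS is text: rows parted by semicolons, each of 5 numbers parted by spaces: the shift along the world's x, y, z in units of 40 mm (1.0 is 40 mm), then the turn about the world's z in units of 5 degrees (1.0 is 5 degrees), then the closure, from 0 (fully open) to 1 (shut). In form: dx dy dz yaw gripper; .... A call has 1 to 12 rows; each row shifts and turns the commanded pose from where the row before left it; what a row does not reach is not made up. A row lasts 1/12 s, in which the tool goes at most 41.7 mm and 7.16 degrees, less where a joint would pass 70% of its speed; a pose out of reach is approached as far as the arm can. A call is refused whole if a number of a shift passes 1 or a number of a turn 1, either way. A call with a gripper value outside its range is refused whole. The fingers move at their own pace and stop on an object; FORCE is the grip in N (left out, the last holds). Time passes only in rows, so rows that do not move let the fingers close. It gives the time, the measured TCP pose, the force, the opening and the grip force at its end, in the units of the state.
- read_state(): the state, without advancing time (a new reading comes with each control period).
- camera(name): name is "scene" or "top" or "wrist"; returns (picture, depth): 384x512x3 uint8, red, green, blue; 384x512 float32, mm along the optical axis (not along the pixel's ray), 0 where there is no reading.
- camera_info(name): a dict with "intrinsics" (3x3 intrinsics, pixels), "k1" (the pictures are not rectified: a ray, as slopes to the right and down, at radius r is drawn at 1 + k1 r^2 times it, then the intrinsics apply), "world_from_camera" (4x4, takes a point from camera to world coordinates). Camera axes: x right, y down, z forward; pixel columns grow to the right and rows downward; lengths in mm; the calibration is good to about 2 mm. A picture is of the moment at which its call begins: read the wrist's pose just before it. camera_info takes no time and is no camera call; for the wrist camera it gives the pose at the moment of the call.
- sign_off(): hands the job in; it is judged then, once.
The state is a dict: "clock": time; "joints": joint angles; "qd": joint speeds; "effort": joint torques, N m; "eef_pos": TCP position; "eef_rot": TCP orientation; "wrist_force": force on the tool from outside, world axes, zero at the start; "moment": the same for the moment, N m; "finger_gap": finger opening in mm; "finger_force": force on a finger pad.
Only numpy, scipy, OpenCV 4.12 (cv2) and the standard library are available. Lean on these libraries where they do the work, as an engineer would, in place of code of your own. Each camera call takes 0.05 s, during which the arm holds its last target. There are 200 camera calls.

TASK

A cooling fan stands propped up on its ratchet arm above the circuit board. With a fingertip, without gripping it, press the orange release paddle at the end of the arm to free the pawl from the teeth, keep it pressed and push the arm all the way down to its stop so that the fan sits level over the heatsink, then let go so that the pawl springs back. Do not force the ratchet or raise the arm further, and leave the board and the things around it where they are.

Things in the scene. Friction and masses are not known exactly. Their poses are not given: they have to be found in the camera images.
- fan_stand: Fan stand screwed to the bench: grey base plate 136 x 116 x 12 mm, a 10 mm thick steel upright with a fixed toothed sector (58 mm radius, saw teeth on its upper back edge, 0.17 rad apart) and the hinged fan arm. Origin on the bench right under the hinge, z up. The arm points along the stand's own -y; the hinge pin lies along its x.
- hinge (a point): Centre of the arm's hinge pin, 95 mm above the bench; same axes as the stand. The whole arm, with fan and paddle, turns about the stand's x axis through this point.
- fan_arm (a joint): Elevation of the arm, rad: 0 = level on its bottom stop (lowest), larger = raised; 0.54 to 0.74 at the start. Aluminium fork 236 mm long from the hinge, black 92 x 92 x 25 mm fan at 80 to 172 mm. A stiff friction hinge holds it where it is left: with the pawl free, 4 to 8 N down at the paddle moves it. With the pawl in the teeth it goes down by one tooth (0.17 rad) at most.
- pawl_lever (a joint): Angle of the pawl lever on the arm, rad: 0 = pawl down in the teeth, 0.15 = paddle right down on its stop; clear of the teeth from about 0.10. A rocker: pressing its orange outer end down lifts the nose at the hinge end. A spring returns it: 2 N at the paddle starts it, 5 N bottoms it (22 mm travel). It reads a little above 0 when the nose rests on a tooth's slope.
- paddle (a point): Centre of the top face of the orange release paddle on the pawl lever: 48 mm along the arm, 48 mm wide, ribbed, a 4 mm lip at the outer end, 13 mm side skirts. 213 mm out from the hinge and 30 mm above the arm's centre line when not pressed. Its axes are the lever's: -y outward along the arm, x along the hinge pin; the face dips outwards by 0.25 rad from that. Nothing further out rises above it.
- board: Green circuit board 100 x 150 mm on brass standoffs, with a finned heatsink (top 39 mm above the bench) under the fan. Loose; origin at the centre of its underside on the bench. Leave alone.
- probe_pod: Ivory debug probe box 48 x 82 x 16 mm, loose, origin under its centre. Leave alone.
- tweezers: Steel tweezers with blue grip, 124 mm long, 11 mm high, loose, origin under the middle. Leave alone.
- solder_spool: Solder spool 60 mm across, 48 mm high, standing, loose, origin under its centre. Leave alone.
- flux_bottle: Small white bottle with a black cap, 38 mm across, 92 mm high, loose, origin under its centre. Leave alone.
- screwdriver: Screwdriver 170 mm long, lying, loose. Leave alone.
- parts_box: Grey open parts box 85 x 115 x 28 mm, loose, origin under its centre. Leave alone.

How it is judged (in metres and radians):
On the way, in this order (a step that is already met when the one before it is completed fails the run):
1. the paddle is pressed until the pawl is clear of the teeth, with the arm still raised (value of joint pawl_lever above 0.1 rad and value of joint fan_arm above 0.25 rad and contact force between the fingers and fan_stand above 0.5 N), for 0.05 s.
2. the arm is pushed down to its stop (value of joint fan_arm below 0.04 rad), for 0.1 s.
At the end, for the whole second after the job is handed in: The arm rests within 0.04 rad of its bottom stop (fan level over the heatsink), the pawl lever has sprung back to below 0.06 rad, and the arm is still (value of joint fan_arm below 0.04 rad and value of joint pawl_lever below 0.06 rad and velocity of joint fan_arm between -0.05 and 0.05 rad/s); the robot touches nothing.
It fails at once if the ratchet is forced: more than 60 N of finger push on the stand, arm or paddle (contact force between the fingers and fan_stand above 60 N).
It fails at once if the arm is raised above its highest start (value of joint fan_arm above 0.78 rad).
It fails at once if the paddle is gripped between the fingers, by its two side skirts (contact force between the fingers and paddle_left_skirt above 0.5 N and contact force between the fingers and paddle_right_skirt above 0.5 N).
It fails at once if the board or another loose thing is shifted or lifted by more than 20 mm (distance of any of board, probe_pod, tweezers, solder_spool, flux_bottle, screwdriver, parts_box from where it was at the start of the episode above 0.02 m).
It also fails if it takes over 37 s, if anything falls off the work surface, if the arm or the gripper's body presses on something with over 40 N, if the wrist force passes 120 N, or if a joint passes its speed limit or range.

## Working session

There is one attempt and no reset: what is moved stays moved. The work goes in short steps, Python scripts to look and compute and a shell command to move; the robot and the scene stay as the last step left them, time stands still between calls to the robot, and variables do not carry over. Pictures are saved under pics/ and viewed, at most 10 in all, crops included, and the job is handed in when it is done.

```bash
mkdir -p pics; cat > h.py <<'E'
import numpy as np,cv2
from cell import *
def pts(name,d,info):
    K=np.array(info["intrinsics"]);T=np.array(info["world_from_camera"])
    v,u=np.mgrid[:384,:512].astype(float)
    n=cv2.undistortPoints(np.stack([u,v],-1).reshape(-1,1,2),K,np.array([info["k1"],0,0,0.])).reshape(384,512,2)
    P=np.dstack([n*d[...,None],d])
    return P@T[:3,:3].T+T[:3,3]
def orange(im):
    h=cv2.cvtColor(im,cv2.COLOR_RGB2HSV)
    return ((h[...,0]>5)&(h[...,0]<20)&(h[...,1]>150)&(h[...,2]>110))
E
python3 - <<'E'
from h import *
ims=[]
for n in("scene","top"):
    im,d=camera(n);P=pts(n,d,camera_info(n));np.savez(f"{n}.npz",im=im,d=d,P=P)
    cv2.imwrite(f"pics/{n}0.png",im[...,::-1])
    m=orange(im);k,l,s,c=cv2.connectedComponentsWithStats(m.astype(np.uint8))
    for i in range(1,k):
        if s[i,4]>25:
            q=P[(l==i)&(d>0)];print(n,s[i],c[i].round(),np.median(q,0).round(1),q.min(0).round(),q.max(0).round())
print(read_state())
E
```

```text
scene [244 129  24  23 321] [256. 141.] [571.9 -67.3 235.1] [544. -91. 225.] [597. -43. 247.]
scene [375 308  12  23  99] [381. 316.] [845.9 214.8  28.1] [831. 204.  26.] [878. 226.  31.]
top [228 173  27  27 551] [241. 186.] [566.3 -64.2 236.5] [541. -90. 225.] [594. -39. 251.]
{'clock': 0.1, 'joints': array([-1.34658563e+00,  3.00405017e-01,  1.52152069e+00, -1.23361296e-05,
        1.32069416e+00, -6.66062372e-02]), 'qd': array([-0.00114411, -0.00076062, -0.0016773 ,  0.00015998, -0.00017118,
       -0.00138355]), 'effort': array([ 1.25175768e-03, -5.32645404e+01, -3.53283691e+01,  7.09282723e-02,
        2.35116330e-02, -5.90768650e-05]), 'eef_pos': array([ 157.64257783, -526.67826714,  204.94812231]), 'eef_rot': array([-3.14056692e+00, -5.64459105e-05,  2.90819961e-01]), 'wrist_force': array([ 0.35824525, -0.53280601,  0.13339761]), 'moment': array([-0.02861887,  0.03922506, -0.00697981]), 'finger_force': 0.0, 'finger_gap': 94.1548880417716}
```

View pics/scene0.png

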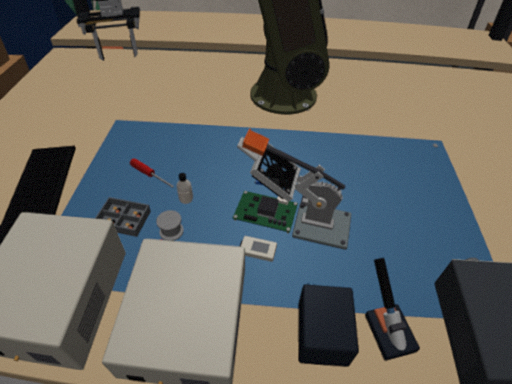

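View pics/top0.png

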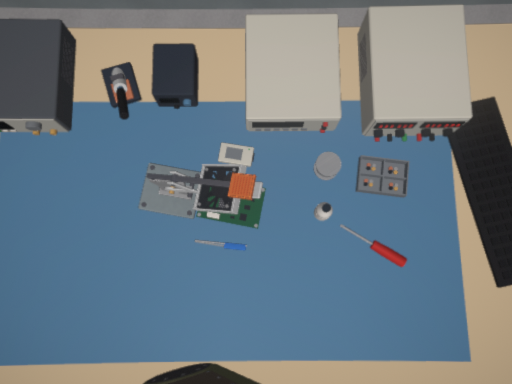

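The scene view shows the orange paddle at (256,141) with the arm running down-right to the stand. The top view shows the paddle at (241,186), the stand at (170,190), and the arm pointing right, roughly world -y. The flux bottle at (323,211) and tweezers at (220,245) are clear of the path.

```bash
python3 - <<'E'
from h import *
from scipy.optimize import brentq
z=np.load("top.npz");im,P,d=z["im"],z["P"],z["d"]
m=orange(im)&(d>0)&(P[...,2]>200)
q=P[m];r=cv2.minAreaRect(q[:,:2].astype(np.float32));print("paddle rect",r)
c=q.mean(0);w,V=np.linalg.eigh(np.cov((q-c).T));print(c.round(1),"normal",V[:,0].round(3))
b=(P[...,2]>7)&(P[...,2]<17)&(d>0);b[:,:135]=0;b[:,205:]=0;b[:155]=0;b[225:]=0
k,l,s,_=cv2.connectedComponentsWithStats(b.astype(np.uint8));i=1+np.argmax(s[1:,4])
print("base",cv2.minAreaRect(P[l==i][:,:2].astype(np.float32)))
# dark arm bar: points near u 150..228, v 172..186, z>60
a=(P[...,2]>80)&(d>0)&(im.max(2)<70);a[:,:148]=0;a[:,228:]=0;a[:172]=0;a[188:]=0
A=P[a];print("bar",len(A),cv2.fitLine(A.astype(np.float32),cv2.DIST_HUBER,0,.01,.01).ravel().round(3))
zp=r[0];th=brentq(lambda t:95+213*np.sin(t)+30*np.cos(t)-c[2],0.2,1);print("theta",th)
E
```

```text
paddle rect ((567.692626953125, -64.44500732421875), (46.749122619628906, 47.56937026977539), 80.08409881591797)
[566.6 -64.1 237. ] normal [-0.063 -0.346 -0.936]
base ((602.1408081054688, 110.84066772460938), (135.73829650878906, 116.30755615234375), 79.13162231445312)
bar 226 [-2.92000e-01 -5.96000e-01  7.48000e-01  6.03179e+02 -7.44700e+00
  1.47321e+02]
theta 0.5813866437621504
```

```bash
python3 -m handwheel '0 0 1 0 1; 0.6 0.68 0.5 -1 1; 0.6 0.68 0 -1 1; 0.6 0.68 0 -1 1; 0.6 0.68 0 -1 1; 0.6 0.68 0 -1 1; 0.6 0.68 0 -0.5 1; 0.6 0.68 0 0 1; 0.6 0.68 0 0 1; 0.6 0.68 0 0 1; 0.6 0.68 0 0 1; 0.6 0.68 0 0 1' 10
```

```text
clock: 1.1
eef_pos: [422.5, -226.1, 265.3]
eef_rot: [-3.142, 0.0, -0.189]
wrist_force: [0.5, -1.5, 0.5]
finger_gap: 17.1
finger_force: 0.0
```

```bash
python3 -m handwheel '0.6 0.68 0 0 1; 0.6 0.68 0 0 1; 0.6 0.68 0 0 1; 0.6 0.68 0 0 1; 0.6 0.68 0 0 1; 0.6 0.63 0 0 1; 0 0 0 0 1; 0 0 0 0 1'; python3 - <<'E'
from h import *
im,d=camera("wrist");cv2.imwrite("pics/w1.png",im[...,::-1])
P=pts("wrist",d,camera_info("wrist"))
m=orange(im)&(d>0)&(P[...,2]>200);q=P[m];print(q.mean(0),len(q),cv2.minAreaRect(q[:,:2].astype(np.float32)))
E
```

```text
clock: 1.77
eef_pos: [566.0, -65.4, 264.5]
eef_rot: [3.142, 0.002, -0.187]
wrist_force: [-0.5, -0.5, 0.1]
finger_gap: 0.5
finger_force: 0.0
[574.952055   -68.12489945 236.05634575] 2899 ((567.5499877929688, -66.1357192993164), (47.643211364746094, 48.49137878417969), 79.67068481445312)
```

View pics/w1.png

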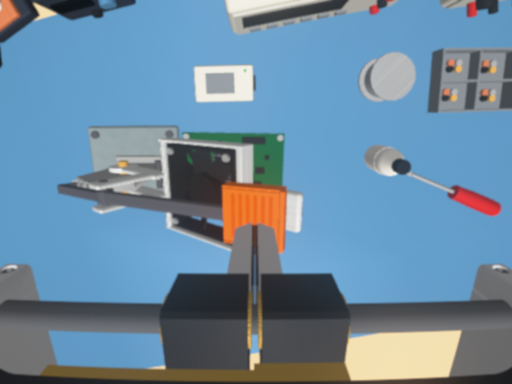

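The wrist view shows the closed fingertips at about (255,230), right over the paddle, which spans (222–288, 183–248). Next I lower onto it and press.

```bash
python3 -m handwheel '0 0 -0.25 0 1; 0 0 -0.2 0 1; -0.01 -0.05 -0.1 0 1; -0.02 -0.08 -0.1 0 1; -0.02 -0.08 -0.1 0 1; 0 0 0 0 1'
```

```text
clock: 2.32
eef_pos: [563.4, -75.6, 234.9]
eef_rot: [-3.141, 0.0, -0.19]
wrist_force: [0.2, 0.8, 2.5]
finger_gap: 0.7
finger_force: 1.4
```

```bash
python3 -m handwheel '0 -0.02 -0.1 0 1; 0 -0.02 -0.1 0 1; -0.01 -0.03 -0.1 0 1; -0.01 -0.03 -0.1 0 1; 0 0 0 0 1'; python3 - <<'E'
from h import *
im,d=camera("top");P=pts("top",d,camera_info("top"));cv2.imwrite("pics/t2.png",cv2.resize(im[130:260,130:300,::-1],None,fx=4,fy=4))
a=(im.max(2)<70)&(P[...,2]>80)&(d>0);a[:,:148]=0;a[:,215:]=0;a[:172]=0;a[:,:]&=True;a[188:]=0
z=np.load("top.npz")["P"]
for Q in(z,P):
  s=[Q[174:188,c][(Q[174:188,c,2]).argmax(),2].round(0) for c in range(160,225,8)];print(s)
E
```

```text
clock: 2.73
eef_pos: [563.1, -79.8, 219.6]
eef_rot: [3.14, -0.002, -0.19]
wrist_force: [-0.3, -1.9, 8.0]
finger_gap: -0.1
finger_force: 3.3
[np.float64(172.0), np.float64(185.0), np.float64(187.0), np.float64(195.0), np.float64(199.0), np.float64(206.0), np.float64(213.0), np.float64(218.0), np.float64(224.0)]
[np.float64(174.0), np.float64(181.0), np.float64(187.0), np.float64(188.0), np.float64(193.0), np.float64(544.0), np.float64(540.0), np.float64(466.0), np.float64(497.0)]
```

```bash
python3 -m handwheel '-0.02 -0.11 -0.17 0 1; -0.02 -0.11 -0.18 0 1; -0.02 -0.11 -0.18 0 1; 0 0 0 0 1'
```

```text
clock: 3.12
eef_pos: [560.5, -93.0, 197.5]
eef_rot: [3.141, -0.0, -0.19]
wrist_force: [0.8, -1.8, 4.1]
finger_gap: 0.3
finger_force: 1.9
```

```bash
python3 - <<'E'
from h import *
im,d=camera("scene");cv2.imwrite("pics/s3.png",cv2.resize(im[100:260,200:370,::-1],None,fx=3.5,fy=3.5))
E
```

```text
(no output)
```

View pics/s3.png

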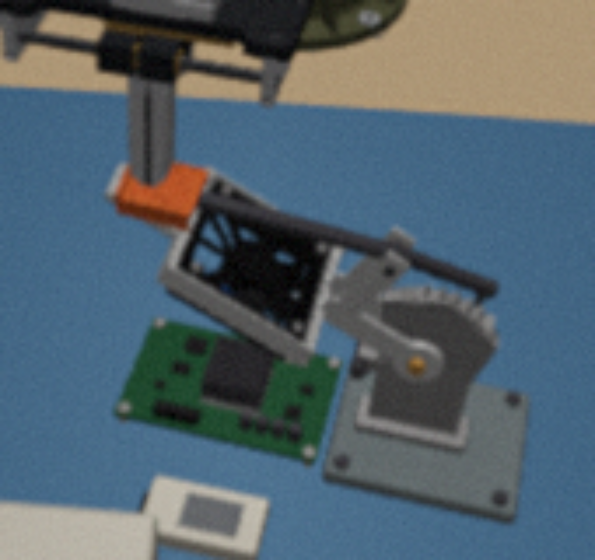

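The arm has started down, and the pawl nose at (490,285) is clear above the teeth. The fingertip sits on the paddle at (150,180). I continue along the arc with a little downward bias.

```bash
python3 -m handwheel '-0.01 -0.04 -0.2 0 1; -0.01 -0.08 -0.2 0 1; -0.01 -0.08 -0.2 0 1; -0.02 -0.08 -0.19 0 1'
```

```text
clock: 3.5
eef_pos: [558.8, -104.3, 167.1]
eef_rot: [3.14, -0.002, -0.189]
wrist_force: [-0.6, -3.4, 8.6]
finger_gap: 0.4
finger_force: 4.1
```

```bash
python3 -m handwheel '-0.01 -0.07 -0.2 0 1; -0.01 -0.06 -0.2 0 1; -0.01 -0.04 -0.2 0 1; -0.01 -0.03 -0.2 0 1'
```

```text
clock: 3.83
eef_pos: [557.1, -112.7, 135.0]
eef_rot: [3.139, -0.002, -0.189]
wrist_force: [-2.5, -9.9, 9.2]
finger_gap: 0.7
finger_force: 5.3
```

```bash
python3 -m handwheel '-0.02 -0.09 -0.15 0 1; -0.01 -0.04 -0.15 0 1; 0 0 0 0 1'; python3 - <<'E'
from h import *
im,d=camera("scene");cv2.imwrite("pics/s4.png",cv2.resize(im[100:260,200:370,::-1],None,fx=3.5,fy=3.5))
E
```

```text
clock: 4.08
eef_pos: [555.7, -116.7, 121.9]
eef_rot: [-3.142, -0.0, -0.189]
wrist_force: [1.2, -3.0, 2.2]
finger_gap: 0.5
finger_force: 1.9
```

View pics/s4.png

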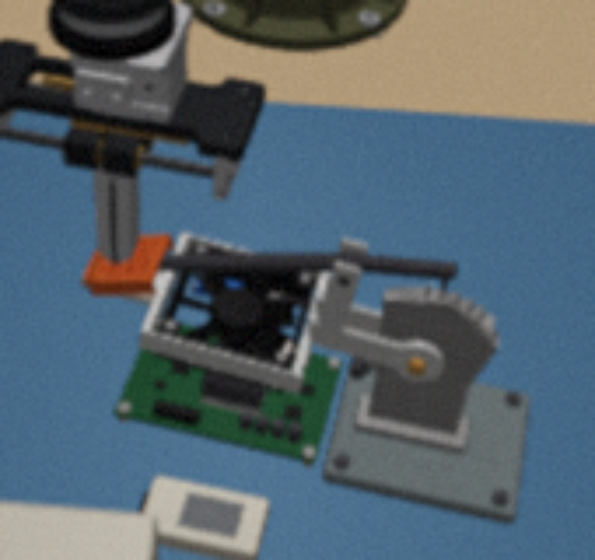

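The arm is nearly level, with the fingertip on the paddle at (120,260) and the pawl nose at (445,285). I press on to the stop, watching the force.

```bash
python3 -m handwheel '-0.01 -0.02 -0.12 0 1; 0 -0.02 -0.12 0 1; 0 0 -0.12 0 1'
```

```text
clock: 4.38
eef_pos: [555.7, -118.1, 108.7]
eef_rot: [3.142, -0.001, -0.189]
wrist_force: [-0.3, -2.5, 6.0]
finger_gap: 0.5
finger_force: 3.2
```

```bash
python3 -m handwheel '0 0 -0.1 0 1; 0 0 -0.1 0 1'; python3 -m handwheel '0 0 -0.06 0 1; 0 0 0 0 1'
```

```text
clock: 4.55
eef_pos: [555.6, -118.4, 100.7]
eef_rot: [3.141, -0.001, -0.189]
wrist_force: [-0.0, -3.8, 6.2]
finger_gap: 0.5
finger_force: 3.4
clock: 4.72
eef_pos: [556.0, -118.2, 99.4]
eef_rot: [3.141, -0.002, -0.189]
wrist_force: [-4.9, -0.8, 17.2]
finger_gap: 0.5
finger_force: 8.4
```

```bash
python3 -m handwheel '0 0 -0.05 0 1; 0 0 0 0 1; 0 0 0 0 1'; python3 - <<'E'
from h import *
im,d=camera("scene");cv2.imwrite("pics/s5.png",cv2.resize(im[100:260,200:370,::-1],None,fx=3.5,fy=3.5))
E
```

```text
clock: 4.97
eef_pos: [556.2, -118.2, 98.7]
eef_rot: [3.141, -0.003, -0.189]
wrist_force: [-6.7, 1.1, 25.3]
finger_gap: 0.6
finger_force: 11.9
```

View pics/s5.png

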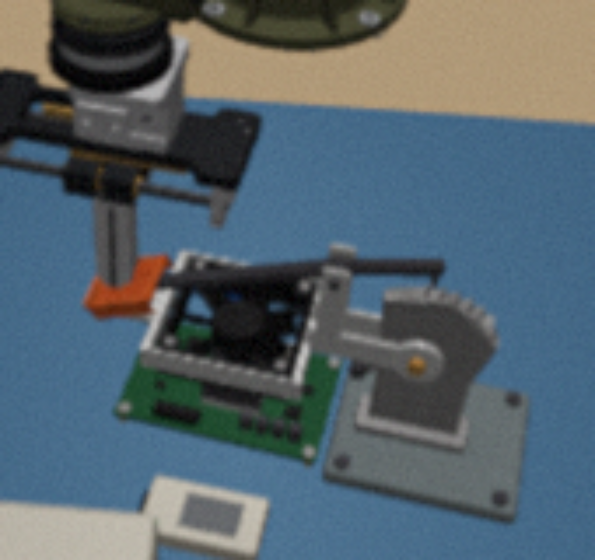

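The fan is down over the heatsink, with the paddle at (130,288) fully pressed and a rigid 25 N reaction from the stop. Now I lift straight up and check that it is level.

```bash
python3 -m handwheel '0 0 0.15 0 1; 0 0 0.2 0 1; 0 0 0.3 0 1; 0 0 0.5 0 1; 0 0 0.8 0 1; 0 0 0.8 0 1; -0.4 -0.5 0.5 0 1; -0.6 -0.7 0 0 1; -0.6 -0.7 0 0 1; -0.6 -0.7 0 0 1; 0 0 0 0 1; 0 0 0 0 1'; python3 - <<'E'
from h import *
for n in("top","scene"):
    im,d=camera(n);P=pts(n,d,camera_info(n))
    m=orange(im)&(d>0)&(P[...,2]>60);q=P[m]
    c=q.mean(0);w,V=np.linalg.eigh(np.cov((q-c).T));print(n,c.round(1),V[:,0].round(3),len(q))
cv2.imwrite("pics/s6.png",cv2.resize(im[100:260,200:370,::-1],None,fx=3.5,fy=3.5))
E
```

```text
clock: 6.02
eef_pos: [466.6, -222.8, 226.4]
eef_rot: [-3.141, -0.0, -0.192]
wrist_force: [0.4, 0.2, 0.1]
finger_gap: 0.6
finger_force: 0.0
top [ 556.6 -117.2  126.3] [-0.056 -0.224  0.973] 453
scene [ 562.3 -115.6  124.2] [0.021 0.052 0.998] 261
```

View pics/s6.png

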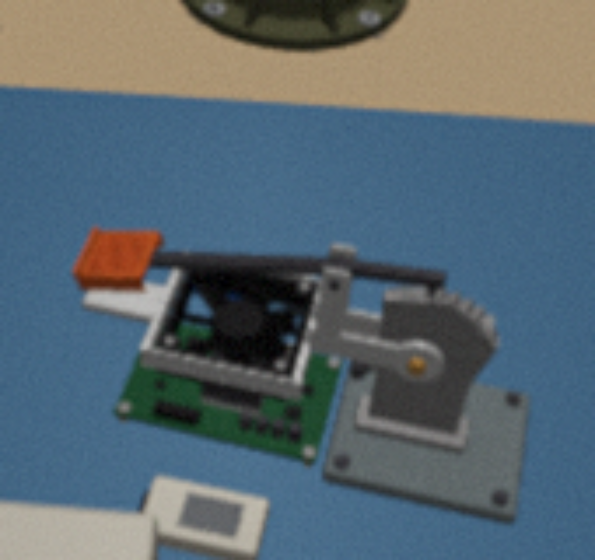

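The released paddle is back up at (118,258), 126 mm high against the 125 mm expected for a level arm. It tilts 0.23 rad outward, so the pawl is back, and nothing else has moved.

```bash
python3 -c "from cell import *; print(sign_off())"
```

```text
the job is handed in; nothing more can be done
None
```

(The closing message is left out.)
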